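# Put the cooled glass bars away by colour

### The arm

A 6-joint arm with a two-finger parallel gripper is mounted at the origin on the work surface. World frame = base frame: x ahead of the robot, y to its left, z up, the work surface at z = 0. Lengths are in mm, angles in rad, forces in N, time in s.
With the tool pointing down it reaches from about 300 to 825 mm from the base axis. Payload 5.4 kg.
Tool frame: the origin (TCP) lies between the finger pads; the fingertips stand 22 mm ahead of it and the grasp point (between the pads) lies 3 mm ahead of it; z points along the fingers, y is the line along which they close (so a half turn about z gives the same grasp; the last joint's range is limited). The gripper opens to 92 mm and grips with 3 to 60 N. Pads are 20 mm wide; open, the fingers measure 128 mm over their backs; the gripper's body (75 mm by 189 mm) begins 69 mm behind the grasp point.
Start: joints at [-1.314, 0.158, 1.597, -0, 1.386, -0.21], TCP at [258.743, -513.477, 236.601] pointing down, gripper open.
Joint ranges: [-2.91, 2.91], [-0.94, 2.29], [0.18, 2.7], [-1.29, 4.43], [0.17, 2.64], [-3, 3]. Speed limits (rad/s): [2.57, 2.57, 3.14, 3.14, 3.14, 3.14].

### API

Orientations are given as a 3x3 rotation matrix whose columns are the frame's x, y, z axes.
In Python, from cell import sensors, grab_frame, hand_in gives the robot as it stands. The module is installed in compiled form; this text tells all that it offers.
- The arm moves only by the shell command python3 -m handwheel 'ROWS' [FORCE]. ROWS is JSON, one flat list of numbers, 7 for each row, row after row: the shift along the tool's x, y, z in cm, then the turn, a rotation vector about the tool's x, y, z in rad, then the opening, from 0 (shut) to 1 (fully open). A call has 1 to 8 rows; each row is the pose to reach, as a shift and turn from the pose commanded when the call began, along the tool's axes at that moment; what a row does not reach only later rows make up. A row lasts 1/8 s, in which the tool goes at most 62.5 mm and 10.7 degrees, less where a joint would pass 70% of its speed; a pose out of reach is approached as far as the arm can. A call with a gripper value outside its range is refused whole. The fingers move at their own pace and stop on an object; FORCE is the grip in N (left out, the last holds). Time passes only in rows, so rows that repeat a pose let the fingers close. It gives the time, the measured TCP pose, the force and the opening at its end, in the units of the state.
- sensors.state(): the state, without advancing time (a new reading comes with each control period).
- grab_frame(name): name is "scene" or "top"; returns a dict with "image" (384x512x3 uint8, red, green, blue), "mtx" (3x3 intrinsics, pixels), "R" (3x3) and "t" (3): a world point X has camera coordinates R X + t. Camera axes: x right, y down, z forward; pixel columns grow to the right and rows downward; lengths in mm; the calibration is good to about 2 mm. A picture is of the moment at which its call begins. There is no depth.
- hand_in(): hands the job in, once; it reports no verdict.
The state is a dict: "time": time; "joint_pos": joint angles; "qd": joint speeds; "joint_efforts": joint torques, N m; "tool_pos": TCP position; "tcp_rot": TCP orientation; "force": force on the tool from outside, world axes, zero at the start; "wrist_torque": the same for the moment, N m; "width": finger opening in mm.
Only numpy, scipy, OpenCV 4.12 (cv2) and the standard library are available. Lean on these libraries where they do the work, as an engineer would, in place of code of your own. Each camera call takes 0.05 s, during which the arm holds its last target. There are 200 camera calls.

### The job

Take apart the crossed pile of cooled glass bars on the kiln shelf and lay each bar flat in the wooden tray that carries a sample tile of its own colour. Move the upper two bars off the pile before the lower two, keep every bar right way up, and do not disturb the pot of rods or the graphite paddle.

Things in the scene. Friction and masses are not known exactly. Their poses are not given: they have to be found in the camera images.
- red_bar: Loose bar of opaque red glass, 120 x 30 x 26 mm (x, y, z), about 0.23 kg. Origin: centre of its underside; x along its length, z up. Starts as one of the two lower bars (red, white) of the crossed pile, side by side, centres 76 mm apart, under the upper two, flat on a fixed beige kiln shelf 136 mm square, 12 mm thick.
- yellow_bar: Loose bar of opaque yellow glass, 120 x 30 x 26 mm (x, y, z), about 0.23 kg. Origin: centre of its underside; x along its length, z up. Starts as one of the two upper bars (blue, yellow) of the crossed pile, lying side by side across the lower two, undersides 38 mm above the bench, centres 76 mm apart.
- blue_bar: Loose bar of opaque blue glass, 120 x 30 x 26 mm (x, y, z), about 0.23 kg. Origin: centre of its underside; x along its length, z up. Starts as one of the two upper bars (blue, yellow) of the crossed pile, lying side by side across the lower two, undersides 38 mm above the bench, centres 76 mm apart.
- white_bar: Loose bar of opaque white glass, 120 x 30 x 26 mm (x, y, z), about 0.23 kg. Origin: centre of its underside; x along its length, z up. Starts as one of the two lower bars (red, white) of the crossed pile, side by side, centres 76 mm apart, under the upper two, flat on a fixed beige kiln shelf 136 mm square, 12 mm thick.
- red_cradle: Shallow wooden tray, fixed to the bench, with a red sample tile (24 x 48 mm) on the tab at its -x end. Pocket 140 mm (x) by 52 mm (y) inside; floor 4 mm and wall tops 12 mm above the bench; walls 5 mm thick; the tab reaches from x = -75 to -103 mm and is 12 mm high. Origin: on the bench under the centre of the pocket; x along the pocket, z up.
- yellow_cradle: Shallow wooden tray, fixed to the bench, with a yellow sample tile (24 x 48 mm) on the tab at its -x end. Pocket 140 mm (x) by 52 mm (y) inside; floor 4 mm and wall tops 12 mm above the bench; walls 5 mm thick; the tab reaches from x = -75 to -103 mm and is 12 mm high. Origin: on the bench under the centre of the pocket; x along the pocket, z up.
- blue_cradle: Shallow wooden tray, fixed to the bench, with a blue sample tile (24 x 48 mm) on the tab at its -x end. Pocket 140 mm (x) by 52 mm (y) inside; floor 4 mm and wall tops 12 mm above the bench; walls 5 mm thick; the tab reaches from x = -75 to -103 mm and is 12 mm high. Origin: on the bench under the centre of the pocket; x along the pocket, z up.
- white_cradle: Shallow wooden tray, fixed to the bench, with a white sample tile (24 x 48 mm) on the tab at its -x end. Pocket 140 mm (x) by 52 mm (y) inside; floor 4 mm and wall tops 12 mm above the bench; walls 5 mm thick; the tab reaches from x = -75 to -103 mm and is 12 mm high. Origin: on the bench under the centre of the pocket; x along the pocket, z up.
- rod_pot: Bystander: closed steel pot, 68 mm across, 75 mm high, with thin coloured glass rods standing out of it up to 125 mm high, loose. Origin: centre of its underside.
- paddle: Bystander: black graphite paddle with a wooden handle, lying flat, 16 mm thick, loose. x along it: handle from x = -110 to 20 mm (18 mm wide), blade from 47 to 123 mm (55 mm wide). Origin: on its underside.
Not all that is in view belongs to the job. Of the things shaped like the blue_bar, the blue one is meant.

How it is judged:
By the outcome, as a careful person would: the job done as asked, in the order asked, and still so for the second after the job is handed in, with the robot touching nothing.
It also fails if it takes over 115 s, if anything falls off the work surface, if the arm or the gripper's body presses on something with over 40 N, if the wrist force passes 120 N, or if a joint passes its speed limit or range.

## Working session

There is one attempt and no reset: what is moved stays moved. The work goes in short steps, Python scripts to look and compute and a shell command to move; the robot and the scene stay as the last step left them, time stands still between calls to the robot, and variables do not carry over. Pictures are saved under pics/ and viewed, on a budget of 14 in all, crops included, one or two more only if the job needs it, and the job is handed in when it is done.

```bash
mkdir -p pics; python3 - <<'E'
from cell import sensors, grab_frame
import cv2,pickle
for n in("scene","top"):
    f=grab_frame(n);pickle.dump(f,open(f"{n}0.pkl","wb"));cv2.imwrite(f"pics/{n}0.png",cv2.resize(f["image"][:,:,::-1],(800,600),interpolation=cv2.INTER_CUBIC))
    print(n,f["mtx"].round(1).tolist(),f["R"].round(3).tolist(),f["t"].round(0))
s=sensors.state();print(s)
E
```

```text
scene [[429.9, 0.0, 251.8], [0.0, 429.9, 189.5], [0.0, 0.0, 1.0]] [[-0.161, 0.987, 0.001], [0.748, 0.122, -0.653], [-0.645, -0.104, -0.757]] [  87. -348. 1818.]
top [[366.3, 0.0, 260.2], [0.0, 366.3, 194.7], [0.0, 0.0, 1.0]] [[-0.02, -1.0, -0.002], [-0.995, 0.021, -0.102], [0.102, -0.0, -0.995]] [   5.  531. 1025.]
{'time': 0.1, 'joint_pos': array([-1.31414291e+00,  1.59000593e-01,  1.59807093e+00, -1.54546857e-05,
        1.38617982e+00, -2.10078711e-01]), 'qd': array([-4.79315422e-04, -2.18925637e-03, -7.69913175e-04, -2.32943114e-04,
       -6.27296903e-05,  1.95663406e-04]), 'joint_efforts': array([ 6.61875019e-04, -3.86508608e+01, -3.22957993e+01,  7.03335623e-02,
        3.39287810e-02, -5.57891030e-05]), 'tool_pos': array([ 258.58806927, -513.00024258,  235.72687133]), 'tcp_rot': array([[ 8.93042291e-01,  4.49972529e-01, -4.35743691e-04],
       [ 4.49972619e-01, -8.93040918e-01,  1.60049947e-03],
       [ 3.31043850e-04, -1.62538644e-03, -9.99998624e-01]]), 'force': array([-0.42273067, -0.12880491,  0.20396766]), 'wrist_torque': array([-0.01390387,  0.02289725,  0.03812382]), 'width': 91.54076863999457}
```

View pics/top0.png

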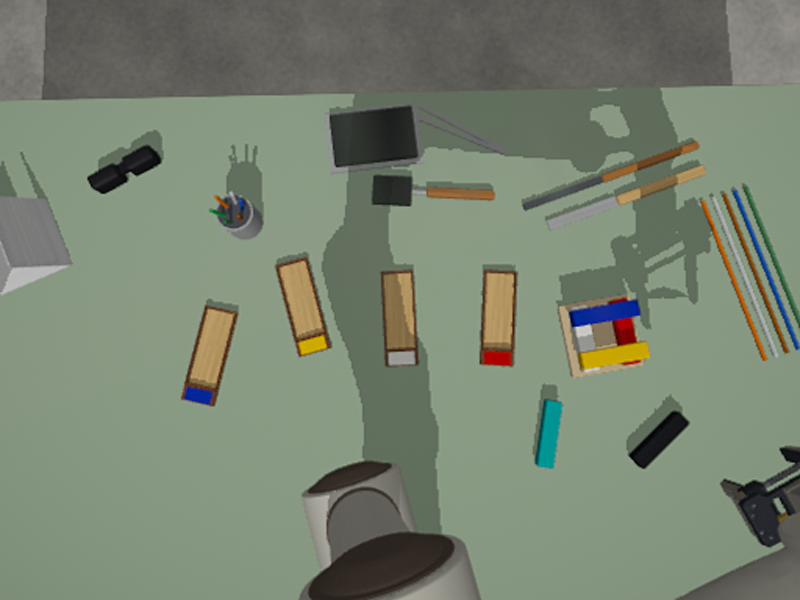

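View pics/scene0.png

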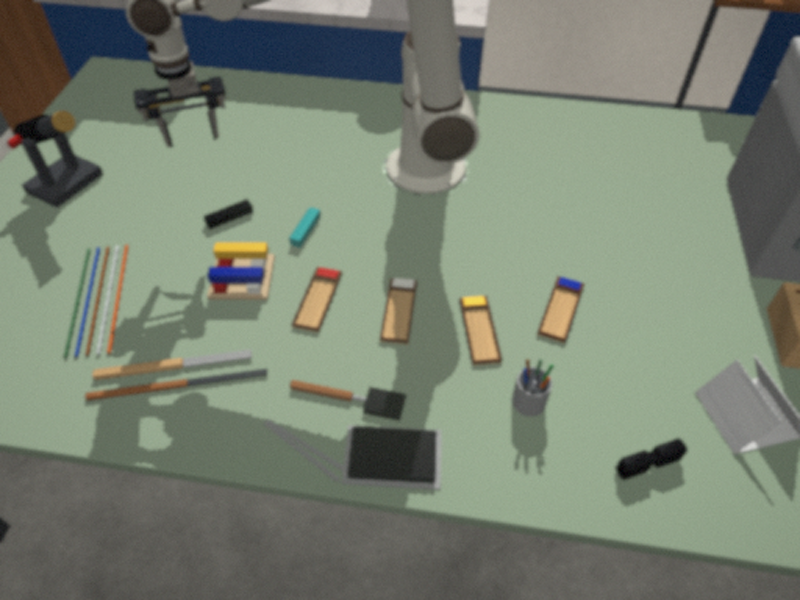

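The top view (800x600) shows these things that could be mistaken for the target:
- **Blue:** the blue bar on top of the pile is at (605,313). The teal bar at (549,433) and the black bar at (660,440) are decoys, and the blue tray tile is at (199,396).
- **Other bars:** yellow bar (614,354), red (625,318), white (583,338).
- **Trays:** blue (210,354), yellow (303,307), white (400,317), red (498,317).
- **Bystanders:** pot (238,215), paddle (430,192).

I'm choosing the true-blue bar on the pile. Next I'll fit silhouettes and check the fit in a crop.

```bash
cat > h.py <<'E'
import numpy as np,cv2,pickle
from scipy.optimize import minimize
def proj(f,P):
    return cv2.projectPoints(np.float64(P),cv2.Rodrigues(f["R"])[0],np.float64(f["t"]),np.float64(f["mtx"]),None)[0][:,0]
def ray(f,u,v,z):
    d=f["R"].T@np.linalg.inv(f["mtx"])@[u,v,1]; c=-f["R"].T@f["t"]; return (c+d*(z-c[2])/d[2])[:2]
def box(p,x0,x1,hy,z0,z1):
    x,y,a=p;c,s=np.cos(a),np.sin(a)
    return np.array([[x+c*i-s*j,y+s*i+c*j,k] for k in(z0,z1) for i,j in((x0,-hy),(x1,-hy),(x1,hy),(x0,hy))])
S=8
def sil(f,B,shape):
    h=cv2.convexHull(np.float32((proj(f,B)+.5)*S)).astype(int)
    m=np.zeros((shape[0]*S,shape[1]*S),np.uint8);cv2.fillConvexPoly(m,h,255)
    return cv2.resize(m,(shape[1],shape[0]),interpolation=cv2.INTER_AREA)/255.
def fit(f,mask,p0,dims,ign=None):
    w=np.ones(mask.shape) if ign is None else 1-ign
    def c(q):
        return (np.abs(sil(f,box(q*[1,1,.01],*dims),mask.shape)-mask)*w).sum()
    q0=np.array(p0)*[1,1,100]
    for st in(8,3):
        r=minimize(c,q0,method="Nelder-Mead",options=dict(initial_simplex=q0+np.vstack([np.zeros(3),np.eye(3)*st]),xatol=.05,fatol=.05,maxiter=200));q0=r.x
    return r.x*[1,1,.01],r.fun,mask.sum()
def hsv(f):
    h=cv2.cvtColor(f["image"],cv2.COLOR_RGB2HSV).astype(int);return h[...,0],h[...,1],h[...,2]
def cmask(f,col):
    h,s,v=hsv(f)
    return {"blue":(abs(h-118)<9)&(s>150),"yellow":(abs(h-25)<6)&(s>200),"red":((h<6)|(h>174))&(s>170),"white":(s<40)&(v>110),
     "wood":(h>5)&(h<24)&(s>60)&(s<200)}[col]
def near(f,m,xy,z,r):
    u=proj(f,[[*xy,z]])[0];yy,xx=np.indices(m.shape);return m&(np.hypot(xx-u[0],yy-u[1])<r)
BAR=lambda z:(-60,60,15,z,z+26)
TRAY=(-103,75,31,0,12)
E
python3 - <<'E'
from h import *
f=pickle.load(open("top0.pkl","rb"));k=.64
im=cv2.resize(f["image"][:,:,::-1],None,fx=5,fy=5,interpolation=cv2.INTER_CUBIC)
def draw(B):
    p=((proj(f,B)+.5)*5)
    for a in(0,4): cv2.polylines(im,[p[a:a+4].astype(int)],True,(255,0,255) if a else (0,255,0),1)
for c,u in dict(blue=(605,313),yellow=(614,354)).items():
    xy=ray(f,u[0]*k,u[1]*k,64);m=near(f,cmask(f,c),xy,64,35)
    p,e,n=fit(f,m.astype(float),[*xy,-1.45],BAR(38));print(c,p.round(3),e,n);draw(box(p,*BAR(38)))
for c,u,a in(("blue",(210,354),-.2),("yellow",(303,307),.2),("white",(400,317),0),("red",(498,317),0)):
    xy=ray(f,u[0]*k,u[1]*k,8);h,s,v=hsv(f)
    m=cmask(f,"wood")|cmask(f,c)
    if c=="white": m=m|((s<40)&(v>120))
    m=near(f,m,xy,8,42);m=cv2.morphologyEx(m.astype(np.uint8),cv2.MORPH_CLOSE,np.ones((5,5)))
    p,e,n=fit(f,m.astype(float),[*xy,a],TRAY);print(c,"tray",p.round(3),e,n);draw(box(p,*TRAY));draw(box(p,-70,70,26,4,12))
a=im[800:1320,550:1750];b=im[920:1220,1750:2150]
out=np.zeros((600,800,3),np.uint8);out[:346]=cv2.resize(a,(800,346));out[346:600,:340]=cv2.resize(b,(340,254))
cv2.imwrite("pics/fit0.png",out)
E
```

```text
blue [ 506.272 -358.851   -1.403] 66.06274509803922 441.0
yellow [ 431.285 -370.256   -1.42 ] 54.67058823529412 479.0
blue tray [ 4.61228e+02  3.59648e+02 -2.42000e-01] 71.11764705882354 1348.0
yellow tray [5.48546e+02 1.93250e+02 2.52000e-01] 45.89411764705882 1311.0
white tray [5.16866e+02 8.08000e+00 9.00000e-03] 4063.2274509803924 5385.0
red tray [ 5.19956e+02 -1.77021e+02 -7.70000e-02] 90.93725490196078 1360.0
```

View pics/fit0.png

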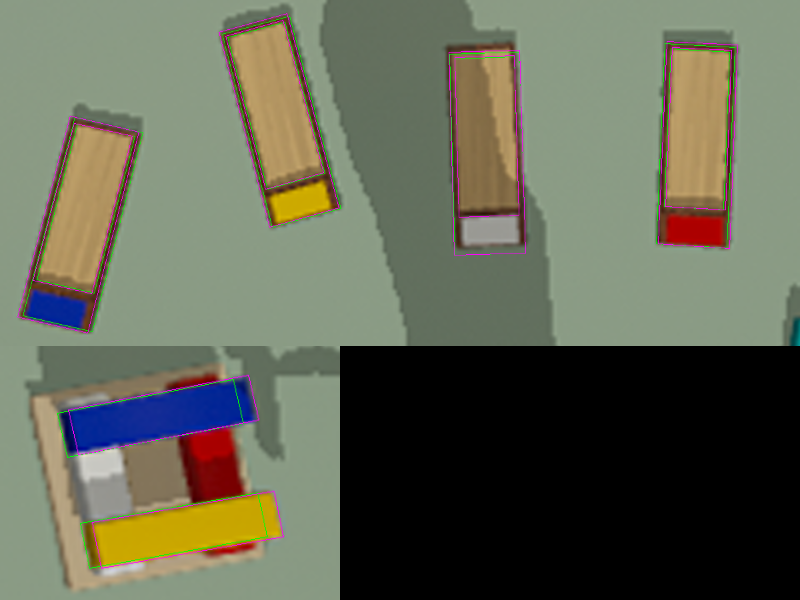

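The crop confirms the true-blue bar is at lower left (150,415), and the fits sit well on the pile and three of the trays. Only the white tray fit (487,145) is about 1 px off, so I'll refit it with a tighter mask.

```bash
cat > go.py <<'E'
import sys,numpy as np
from scipy.spatial.transform import Rotation as Ro
from cell import sensors
s=sensors.state();R=s["tcp_rot"];p=s["tool_pos"]
print("t",round(s["time"],2),"tcp",p.round(1),"yaw",round(np.arctan2(R[1,0],R[0,0]),3),"tilt",R[:2,2].round(4),"F",s["force"].round(1),"w",round(s["width"],1),"q6",s["joint_pos"][5].round(2))
if len(sys.argv)>4:
    x,y,z,a=map(float,sys.argv[1:5]);c,n=np.cos(a),np.sin(a)
    T=np.array([[c,n,0],[n,-c,0],[0,0,-1]])
    print("shift cm",(R.T@(np.array([x,y,z])-p)/10).round(2),"rotvec",Ro.from_matrix(R.T@T).as_rotvec().round(3))
E
python3 - <<'E'
from h import *
f=pickle.load(open("top0.pkl","rb"))
h,s,v=hsv(f);m=cmask(f,"wood")|((s<15)&(v>130))
m=near(f,m,(516,8),8,40);m=cv2.morphologyEx(m.astype(np.uint8),cv2.MORPH_CLOSE,np.ones((5,5)))
print(fit(f,m.astype(float),[520,9,.02],TRAY))
E
python3 go.py 506 -359 140 1.727
```

```text
(array([5.24745656e+02, 9.62060846e+00, 3.23491436e-02]), np.float64(58.588235294117645), np.float64(1269.0))
t 0.1 tcp [ 258.6 -513.   235.7] yaw 0.467 tilt [-0.0004  0.0016] F [-0.4 -0.1  0.2] w 91.5 q6 -0.21
shift cm [29.02 -2.6   9.59] rotvec [-1.00e-03 -1.00e-03 -1.26e+00]
```

```bash
python3 -m handwheel '[2,-0.2,0.6,0,0,-0.09,0.65, 6,-0.6,2,0,0,-0.26,0.65, 11,-1,4,0,0,-0.44,0.65, 16,-1.4,5.5,0,0,-0.62,0.65, 21,-1.8,7,0,0,-0.8,0.65, 25,-2.2,8.4,0,0,-0.98,0.65, 28,-2.5,9.3,0,0,-1.14,0.65, 29,-2.6,9.6,0,0,-1.26,0.65]' 25; python3 -m handwheel '[0,0,0,0,0,0,0.65,0,0,0,0,0,0,0.65]'; python3 go.py 506.3 -358.9 70 1.727; python3 - <<'E'
from h import *
from cell import grab_frame
f=grab_frame("top");cv2.imwrite("pics/a.png",cv2.resize(f["image"][170:290,300:470,::-1],(680,480),interpolation=cv2.INTER_CUBIC))
E
```

```text
time: 1.1
tool_pos: [506.8, -357.8, 139.0]
tcp_rot: [[-0.162, 0.987, -0.002], [0.987, 0.162, 0.002], [0.002, -0.001, -1.0]]
force: [-0.8, 0.5, 0.8]
width: 60.0
time: 1.35
tool_pos: [505.6, -360.1, 140.6]
tcp_rot: [[-0.153, 0.988, -0.0], [0.988, 0.153, -0.0], [0.0, -0.0, -1.0]]
force: [0.4, -0.1, 0.8]
width: 59.6
t 1.35 tcp [ 505.6 -360.1  140.6] yaw 1.724 tilt [-0.0003 -0.    ] F [ 0.4 -0.1  0.8] w 59.6 q6 -0.97
shift cm [0.1  0.09 7.06] rotvec [-0.    -0.    -0.003]
```

View pics/a.png

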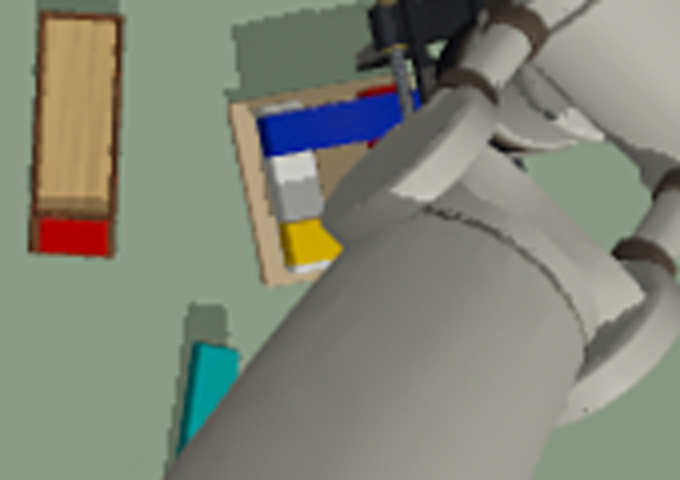

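The crop shows the gripper over the blue bar at about (390,120), with the arm hiding most of the pile and nothing disturbed. I'll descend and grasp.

```bash
python3 -m handwheel '[0.1,0.1,1,0,0,0,0.65, 0.1,0.1,3,0,0,0,0.65, 0.1,0.1,5,0,0,0,0.65, 0.1,0.1,6.4,0,0,0,0.65, 0.1,0.1,7.1,0,0,0,0.65, 0.1,0.1,7.1,0,0,0,0.65]'; python3 -m handwheel '[0,0,0,0,0,0,0.2,0,0,0,0,0,0,0.2,0,0,0,0,0,0,0.2,0,0,0,0,0,0,0.2,0,0,0,0,0,0,0.2]' 25;python3 go.py 506.3 -358.9 160 1.727
```

```text
time: 2.15
tool_pos: [506.7, -358.4, 69.0]
tcp_rot: [[-0.155, 0.988, -0.001], [0.988, 0.155, 0.001], [0.001, -0.0, -1.0]]
force: [-0.0, 0.7, 0.0]
width: 60.0
time: 2.78
tool_pos: [506.9, -358.9, 70.1]
tcp_rot: [[-0.155, 0.988, 0.0], [0.988, 0.155, -0.0], [-0.0, 0.0, -1.0]]
force: [-1.8, -0.3, 3.2]
width: 29.4
t 2.77 tcp [ 506.9 -358.9   70.1] yaw 1.727 tilt [ 0.0002 -0.0005] F [-1.8 -0.3  3.2] w 29.4 q6 -0.97
shift cm [ 0.   -0.06 -8.99] rotvec [ 0.  0. -0.]
```

```bash
python3 -m handwheel '[0,0,-0.5,0,0,0,0.2, 0,0,-2,0,0,0,0.2, 0,0,-5,0,0,0,0.2, 0,0,-8,0,0,0,0.2,0,0,-9,0,0,0,0.2,0,0,-9,0,0,0,0.2]';python3 go.py 461.2 359.6 150 2.9
```

```text
time: 3.52
tool_pos: [507.1, -358.8, 160.2]
tcp_rot: [[-0.155, 0.988, 0.001], [0.988, 0.155, -0.001], [-0.001, 0.001, -1.0]]
force: [-0.6, -0.2, -3.6]
width: 29.8
t 3.52 tcp [ 507.1 -358.8  160.2] yaw 1.727 tilt [ 0.0009 -0.0008] F [-0.6 -0.2 -3.6] w 29.8 q6 -0.97
shift cm [71.68  6.63  0.95] rotvec [ 0.000e+00  1.000e-03 -1.173e+00]
```

```bash
python3 -m handwheel '[1.5,0.1,0,0,0,-0.02,0.2, 5,0.5,0,0,0,-0.08,0.2, 10,0.9,0.1,0,0,-0.16,0.2, 15,1.4,0.2,0,0,-0.24,0.2, 20,1.8,0.3,0,0,-0.32,0.2, 25,2.3,0.3,0,0,-0.4,0.2, 29,2.7,0.4,0,0,-0.5,0.2, 31,2.9,0.4,0,0,-0.55,0.2]';python3 go.py 461.2 359.6 150 2.9
```

```text
time: 4.53
tool_pos: [485.3, -44.6, 153.9]
tcp_rot: [[-0.653, 0.758, -0.003], [0.758, 0.653, 0.002], [0.003, -0.001, -1.0]]
force: [0.7, -0.4, -2.9]
width: 29.4
t 4.53 tcp [485.3 -44.6 153.9] yaw 2.282 tilt [-0.0033  0.0018] F [ 0.7 -0.4 -2.9] w 29.4 q6 -1.05
shift cm [32.2  24.56  0.47] rotvec [-0.    -0.004 -0.618]
```

```bash
python3 -m handwheel '[1.6,1.2,0,0,0,-0.03,0.2, 5.6,4.3,0,0,0,-0.1,0.2, 10.4,8,0.1,0,0,-0.2,0.2, 15.2,11.6,0.2,0,0,-0.3,0.2, 20,15.3,0.2,0,0,-0.4,0.2, 25,19,0.3,0,0,-0.5,0.2, 29.6,22.6,0.4,0,0,-0.58,0.2, 32,24.5,0.4,0,0,-0.62,0.2]';python3 -m handwheel '[0,0,0,0,0,0,0.2,0,0,0,0,0,0,0.2]';python3 go.py 461.2 359.6 38 2.9
```

```text
time: 5.52
tool_pos: [463.4, 357.3, 149.8]
tcp_rot: [[-0.971, 0.237, -0.003], [0.237, 0.971, -0.001], [0.003, -0.001, -1.0]]
force: [0.3, -0.7, -2.1]
width: 29.7
time: 5.78
tool_pos: [465.0, 353.8, 150.4]
tcp_rot: [[-0.97, 0.242, -0.002], [0.242, 0.97, -0.001], [0.002, -0.002, -1.0]]
force: [-0.4, -1.0, -2.1]
width: 29.9
t 5.78 tcp [465.  353.8 150.4] yaw 2.897 tilt [-0.0021 -0.0014] F [-0.4 -1.  -2.1] w 29.9 q6 -0.88
shift cm [ 0.49  0.49 11.24] rotvec [-0.002 -0.002 -0.003]
```

```bash
python3 -m handwheel '[0.3,0.3,1,0,0,0,0.2, 0.5,0.5,3.5,0,0,0,0.2, 0.5,0.5,6.5,0,0,0,0.2, 0.5,0.5,9,0,0,0,0.2, 0.5,0.5,10.5,0,0,0,0.2, 0.5,0.5,11.2,0,0,0,0.2, 0.5,0.5,11.2,0,0,0,0.2]';python3 go.py 461.2 359.6 36.5 2.9
```

```text
time: 6.65
tool_pos: [462.7, 360.5, 39.7]
tcp_rot: [[-0.97, 0.243, 0.0], [0.243, 0.97, 0.0], [-0.0, 0.0, -1.0]]
force: [0.2, 0.8, -3.1]
width: 30.1
t 6.65 tcp [462.7 360.5  39.7] yaw 2.896 tilt [0.     0.0001] F [ 0.2  0.8 -3.1] w 30.1 q6 -0.87
shift cm [ 0.12 -0.13  0.32] rotvec [ 0.     0.    -0.004]
```

```bash
python3 -m handwheel '[0.1,-0.1,0.15,0,0,0,0.2, 0.1,-0.1,0.27,0,0,0,0.2, 0.1,-0.1,0.27,0,0,0,0.2]'; python3 -m handwheel '[0,0,0,0,0,0,0.6,0,0,0,0,0,0,0.6,0,0,0,0,0,0,0.6, 0,0,-1,0,0,0,0.65, 0,0,-4,0,0,0,0.65, 0,0,-8,0,0,0,0.65, 0,0,-11,0,0,0,0.65, 0,0,-12,0,0,0,0.65]';python3 go.py 431.3 -370.3 150 1.727
```

```text
time: 7.02
tool_pos: [461.4, 360.1, 37.2]
tcp_rot: [[-0.97, 0.242, 0.0], [0.242, 0.97, 0.0], [-0.0, 0.0, -1.0]]
force: [-0.4, -0.4, -2.9]
width: 29.7
time: 8.02
tool_pos: [462.6, 360.6, 159.9]
tcp_rot: [[-0.97, 0.242, 0.004], [0.242, 0.97, 0.002], [-0.004, 0.003, -1.0]]
force: [-0.1, 0.9, -0.6]
width: 60.0
t 8.03 tcp [462.6 360.6 159.9] yaw 2.897 tilt [0.0043 0.0021] F [-0.1  0.9 -0.6] w 60.0 q6 -0.87
shift cm [-14.67 -71.68   0.82] rotvec [5.00e-03 1.00e-03 1.17e+00]
```

```bash
python3 -m handwheel '[-0.4,-2,0,0,0,0.04,0.65, -1.4,-7,0,0,0,0.12,0.65, -2.5,-12.5,0,0,0,0.22,0.65, -3.6,-18,0,0,0,0.32,0.65, -4.8,-23.5,0,0,0,0.42,0.65, -5.8,-29,0.2,0,0,0.5,0.65, -6.7,-33.5,0.4,0,0,0.56,0.65, -7.3,-36,0.5,0,0,0.6,0.65]';python3 go.py 431.3 -370.3 150 1.727; python3 - <<'E'
from h import *
from cell import grab_frame
f=grab_frame("top");pickle.dump(f,open("t1.pkl","wb"))
cv2.imwrite("pics/b.png",cv2.resize(f["image"][130:290,90:450,::-1],(800,356),interpolation=cv2.INTER_CUBIC))
for n,u,z in("blue",(461,360),4),("yellow",(431,-370),38):
    m=near(f,cmask(f,n),u,z+26,32 if n=="blue" else 35)
    p,e,k=fit(f,m.astype(float),[*u,-.24 if n=="blue" else -1.42],BAR(z));print(n,p.round(3),e,k)
E
```

```text
time: 9.02
tool_pos: [444.0, -8.9, 151.1]
tcp_rot: [[-0.661, 0.75, -0.001], [0.75, 0.661, 0.0], [0.001, -0.001, -1.0]]
force: [0.6, 0.1, 0.1]
width: 59.9
t 9.03 tcp [444.   -8.9 151.1] yaw 2.293 tilt [-0.0014  0.0002] F [0.6 0.1 0.1] w 59.9 q6 -1.02
shift cm [-26.28 -24.85   0.1 ] rotvec [-0.001 -0.001  0.566]
blue [ 4.63128e+02  3.63831e+02 -2.46000e-01] 147.29019607843136 583.0
yellow [ 431.084 -369.738   -1.417] 56.219607843137254 476.0
```

View pics/b.png

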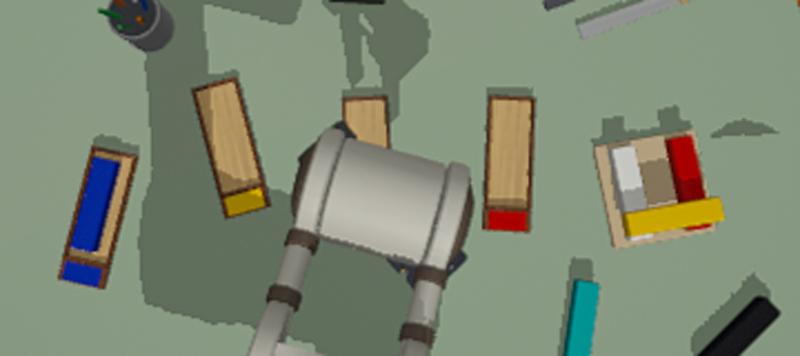

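Blue bar lies in the blue tray (95,203), with its offset explained by parallax. Yellow is still at (672,215) on the pile, the white and red bars below are clear, and the trays and pot are untouched. Yellow is next.

```bash
python3 -m handwheel '[-1.2,-1.2,0,0,0,0.04,0.65, -5,-4.7,0,0,0,0.12,0.65, -9,-8.5,0,0,0,0.2,0.65, -13,-12.3,0,0,0,0.3,0.65, -17,-16,0,0,0,0.4,0.65, -21,-20,0.1,0,0,0.48,0.65, -24.6,-23.3,0.1,0,0,0.54,0.65, -26.2,-24.8,0.1,0,0,0.57,0.65]';python3 -m handwheel '[0,0,0,0,0,0,0.65,0,0,0,0,0,0,0.65]';python3 go.py 431.1 -370 70 1.727
```

```text
time: 10.07
tool_pos: [432.9, -369.4, 150.0]
tcp_rot: [[-0.153, 0.988, -0.001], [0.988, 0.153, 0.001], [0.001, -0.001, -1.0]]
force: [0.3, 0.1, -0.6]
width: 59.4
time: 10.32
tool_pos: [433.4, -366.1, 150.2]
tcp_rot: [[-0.157, 0.988, -0.001], [0.988, 0.157, 0.002], [0.002, -0.001, -1.0]]
force: [-0.2, -0.5, -0.0]
width: 59.7
t 10.32 tcp [ 433.4 -366.1  150.2] yaw 1.728 tilt [-0.0008  0.0017] F [-0.2 -0.5 -0. ] w 59.7 q6 -1.07
shift cm [-0.37 -0.28  8.02] rotvec [-0.001 -0.002  0.001]
```

```bash
python3 -m handwheel '[-0.3,-0.2,1,0,0,0,0.65, -0.4,-0.3,3.5,0,0,0,0.65, -0.4,-0.3,5.8,0,0,0,0.65, -0.4,-0.3,7.3,0,0,0,0.65, -0.4,-0.3,8,0,0,0,0.65, -0.4,-0.3,8,0,0,0,0.65]'; python3 -m handwheel '[0,0,0,0,0,0,0.2,0,0,0,0,0,0,0.2,0,0,0,0,0,0,0.2,0,0,0,0,0,0,0.2,0,0,0,0,0,0,0.2]' 25; python3 -m handwheel '[0,0,-0.5,0,0,0,0.2, 0,0,-2,0,0,0,0.2, 0,0,-5,0,0,0,0.2, 0,0,-8,0,0,0,0.2,0,0,-9,0,0,0,0.2,0,0,-9,0,0,0,0.2]';python3 go.py 548.5 193.2 150 3.394
```

```text
time: 11.08
tool_pos: [431.0, -371.8, 70.8]
tcp_rot: [[-0.156, 0.988, -0.0], [0.988, 0.156, 0.0], [0.0, -0.0, -1.0]]
force: [0.1, -0.4, 0.4]
width: 59.6
time: 11.7
tool_pos: [431.2, -372.2, 71.3]
tcp_rot: [[-0.155, 0.988, 0.0], [0.988, 0.155, -0.0], [-0.001, 0.0, -1.0]]
force: [-0.4, -0.1, 2.7]
width: 29.8
time: 12.45
tool_pos: [431.2, -372.2, 161.4]
tcp_rot: [[-0.155, 0.988, 0.001], [0.988, 0.155, -0.001], [-0.001, 0.001, -1.0]]
force: [0.5, 0.7, -2.4]
width: 29.9
t 12.45 tcp [ 431.2 -372.2  161.4] yaw 1.727 tilt [ 0.0007 -0.0009] F [ 0.5  0.7 -2.4] w 29.9 q6 -1.08
shift cm [54.03 20.38  1.1 ] rotvec [-0.000e+00  1.000e-03 -1.667e+00]
```

```bash
python3 -m handwheel '[1,0.4,0,0,0,-0.04,0.2, 4,1.5,0,0,0,-0.14,0.2, 8,3,0.1,0,0,-0.26,0.2, 12,4.5,0.2,0,0,-0.4,0.2, 16,6,0.3,0,0,-0.54,0.2, 20,7.5,0.4,0,0,-0.68,0.2, 24,9,0.5,0,0,-0.8,0.2, 27,10.2,0.6,0,0,-0.88,0.2]';python3 go.py 548.5 193.2 150 3.394
```

```text
time: 13.45
tool_pos: [488.8, -86.7, 153.4]
tcp_rot: [[-0.863, 0.505, -0.003], [0.505, 0.863, 0.002], [0.003, 0.0, -1.0]]
force: [-0.2, 0.6, -2.5]
width: 29.7
t 13.45 tcp [488.8 -86.7 153.4] yaw 2.612 tilt [-0.0026  0.0016] F [-0.2  0.6 -2.5] w 29.7 q6 -1.46
shift cm [ 8.98 27.17  0.37] rotvec [ 0.001 -0.003 -0.782]
```

```bash
python3 -m handwheel '[0.6,1.8,0,0,0,-0.05,0.2, 2,6,0.1,0,0,-0.16,0.2, 3.3,10,0.2,0,0,-0.28,0.2, 4.7,14,0.3,0,0,-0.4,0.2, 6,18,0.3,0,0,-0.52,0.2, 7.3,22,0.3,0,0,-0.64,0.2, 8.4,25.4,0.3,0,0,-0.74,0.2, 8.9,27,0.3,0,0,-0.78,0.2]';python3 -m handwheel '[0,0,0,0,0,0,0.2,0,0,0,0,0,0,0.2]';python3 go.py 548.5 193.2 38 3.394
```

```text
time: 14.45
tool_pos: [549.6, 190.1, 150.4]
tcp_rot: [[-0.969, -0.247, -0.003], [-0.247, 0.969, -0.0], [0.003, 0.0, -1.0]]
force: [-0.6, -0.5, -2.5]
width: 29.5
time: 14.7
tool_pos: [550.5, 187.2, 151.5]
tcp_rot: [[-0.97, -0.241, -0.001], [-0.241, 0.97, -0.001], [0.001, -0.0, -1.0]]
force: [0.2, -0.4, -2.4]
width: 29.8
t 14.7 tcp [550.5 187.2 151.5] yaw -2.898 tilt [-0.001  -0.0007] F [ 0.2 -0.4 -2.4] w 29.8 q6 -1.69
shift cm [ 0.03  0.64 11.35] rotvec [-0.    -0.001 -0.009]
```

```bash
python3 -m handwheel '[0,0.4,1,0,0,0,0.2, 0,0.6,3.5,0,0,-0.01,0.2, 0,0.6,6.5,0,0,-0.01,0.2, 0,0.6,9,0,0,-0.01,0.2, 0,0.6,10.5,0,0,-0.01,0.2, 0,0.6,11.3,0,0,-0.01,0.2, 0,0.6,11.3,0,0,-0.01,0.2]';python3 go.py 548.5 193.2 37 3.394
```

```text
time: 15.58
tool_pos: [549.4, 193.9, 38.9]
tcp_rot: [[-0.968, -0.252, -0.0], [-0.252, 0.968, -0.0], [0.0, 0.0, -1.0]]
force: [-0.3, 0.3, -2.3]
width: 29.8
t 15.57 tcp [549.4 193.9  38.9] yaw -2.887 tilt [-0.0001 -0.    ] F [-0.3  0.3 -2.3] w 29.8 q6 -1.69
shift cm [ 0.11 -0.05  0.19] rotvec [ 0.    -0.     0.002]
```

Release, lift and clear off far enough for a view of the pile and trays.

```bash
python3 -m handwheel '[0.1,-0.05,0.1,0,0,0,0.2, 0.1,-0.05,0.17,0,0,0,0.2, 0.1,-0.05,0.17,0,0,0,0.2]'; python3 -m handwheel '[0,0,0,0,0,0,0.6,0,0,0,0,0,0,0.6,0,0,0,0,0,0,0.6, 0,0,-1,0,0,0,0.65, 0,0,-4,0,0,0,0.65, 0,0,-8,0,0,0,0.65, 0,0,-11,0,0,0,0.65, 0,0,-12,0,0,0,0.65]';python3 go.py; python3 - <<'E'
from h import *
from cell import grab_frame
f=grab_frame("top");pickle.dump(f,open("t2.pkl","wb"))
g=grab_frame("scene");pickle.dump(g,open("s2.pkl","wb"))
h,s,v=hsv(f)
def draw(im,f,B,k):
    p=((proj(f,B)+.5)*k)
    for a in(0,4): cv2.polylines(im,[p[a:a+4].astype(int)],True,(255,0,255) if a else (0,255,0),1)
A=cv2.resize(f["image"][:,:,::-1],None,fx=4,fy=4,interpolation=cv2.INTER_CUBIC)
for c,u in("red",(466,-400)),("white",(475,-326)):
    m=cmask(f,"red") if c=="red" else (s<22)&(v>125)
    m=near(f,m,u,38,30)
    p,e,k=fit(f,m.astype(float),[*u,.15],BAR(12));print(c,p.round(3),e,k);draw(A,f,box(p,*BAR(12)),4)
out=np.zeros((560,800,3),np.uint8)
out[:280,:400]=A[720:1000,1360:1760]
a=g["image"][140:240,120:400,::-1];out[280:,:]=cv2.resize(a,(800,280),interpolation=cv2.INTER_CUBIC)
out[:280,400:]=cv2.resize(f["image"][150:270,90:262,::-1],(400,280),interpolation=cv2.INTER_CUBIC)
cv2.imwrite("pics/c.png",out)
E
```

```text
time: 15.95
tool_pos: [548.8, 193.4, 37.6]
tcp_rot: [[-0.968, -0.253, 0.001], [-0.253, 0.968, 0.0], [-0.001, -0.0, -1.0]]
force: [0.2, 0.5, -3.8]
width: 29.8
time: 16.95
tool_pos: [550.0, 193.5, 160.2]
tcp_rot: [[-0.968, -0.253, 0.005], [-0.253, 0.968, 0.001], [-0.005, -0.001, -1.0]]
force: [0.8, 0.1, 0.1]
width: 59.6
t 16.95 tcp [550.  193.5 160.2] yaw -2.886 tilt [0.0048 0.0006] F [0.8 0.1 0.1] w 59.6 q6 -1.69
red [ 4.75668e+02 -4.03163e+02  1.53000e-01] 91.45098039215686 505.0
white [ 4.63321e+02 -3.27129e+02  1.62000e-01] 111.58431372549019 456.0
```

View pics/c.png

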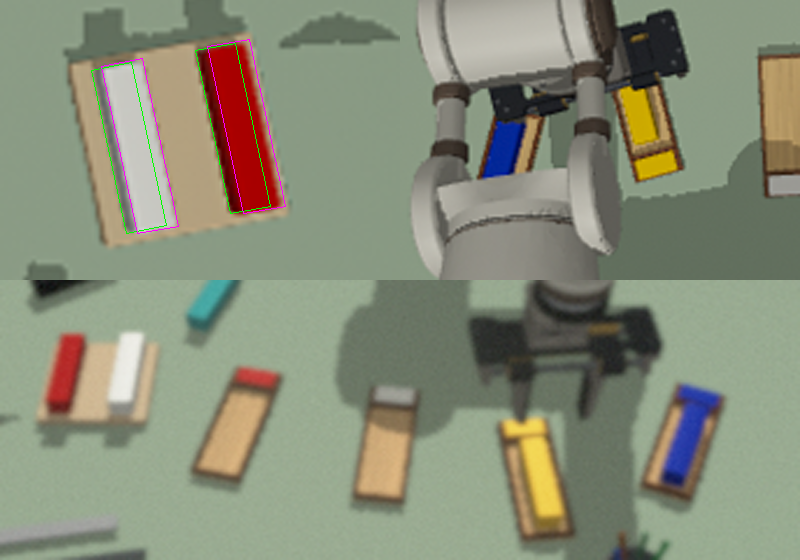

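Red sits at (240,130) and white at (135,145) on the bare shelf. Blue and yellow lie flat inside their pockets in the scene view, at (685,440) and (540,480). Red is next.

```bash
python3 go.py 513 -105 150 3.3; python3 go.py 475.7 -403.2 120 3.295
```

```text
t 17.05 tcp [549.2 193.4 158.3] yaw -2.886 tilt [0.0022 0.0003] F [ 0.1 -0.4  0.4] w 60.1 q6 -1.69
shift cm [ 11.04 -27.96   0.81] rotvec [-0.     0.002  0.097]
t 17.05 tcp [549.2 193.4 158.3] yaw -2.886 tilt [0.0022 0.0003] F [ 0.1 -0.4  0.4] w 60.1 q6 -1.69
shift cm [ 22.18 -55.87   3.8 ] rotvec [-0.     0.002  0.102]
```

```bash
python3 -m handwheel '[0.8,-2,0,0,0,0.01,0.65, 2.8,-7,0.2,0,0,0.02,0.65, 4.8,-12,0.4,0,0,0.04,0.65, 6.8,-17,0.6,0,0,0.06,0.65, 8.8,-22,0.8,0,0,0.08,0.65, 10.8,-27,0.8,0,0,0.1,0.65, 12.4,-31,0.8,0,0,0.1,0.65, 13.2,-33,0.8,0,0,0.1,0.65]';python3 go.py 475.7 -403.2 120 3.295
```

```text
time: 18.05
tool_pos: [501.9, -162.0, 147.5]
tcp_rot: [[-0.988, -0.151, -0.003], [-0.151, 0.988, 0.001], [0.003, 0.001, -1.0]]
force: [0.0, -0.6, -0.1]
width: 59.6
t 18.05 tcp [ 501.9 -162.   147.5] yaw -2.99 tilt [-0.0029  0.001 ] F [ 0.  -0.6 -0.1] w 59.6 q6 -2.26
shift cm [  6.23 -23.45   2.73] rotvec [ 0.001 -0.003 -0.002]
```

```bash
python3 -m handwheel '[0.5,-2,0,0,0,0,0.65, 1.6,-6,0.5,0,0,0,0.65, 2.8,-10.5,1,0,0,0,0.65, 4,-15,1.5,0,0,0,0.65, 5.1,-19.3,2.1,0,0,0,0.65, 5.9,-22.3,2.6,0,0,0,0.65, 6.2,-23.4,2.7,0,0,0,0.65, 6.2,-23.4,2.7,0,0,0,0.65]';python3 -m handwheel '[0,0,0,0,0,0,0.65]';python3 go.py 475.7 -403.2 44 3.295
```

```text
time: 19.05
tool_pos: [478.6, -399.9, 121.7]
tcp_rot: [[-0.988, -0.154, -0.001], [-0.154, 0.988, 0.001], [0.0, 0.001, -1.0]]
force: [0.1, -0.5, -0.2]
width: 59.6
time: 19.18
tool_pos: [479.3, -398.9, 122.2]
tcp_rot: [[-0.988, -0.156, -0.0], [-0.156, 0.988, 0.001], [0.0, 0.001, -1.0]]
force: [0.1, -0.2, -0.3]
width: 59.8
t 19.18 tcp [ 479.3 -398.9  122.2] yaw -2.985 tilt [-0.0003  0.0008] F [ 0.1 -0.2 -0.3] w 59.8 q6 -2.61
shift cm [ 0.42 -0.38  7.81] rotvec [ 0.001 -0.     0.003]
```

```bash
python3 -m handwheel '[0.3,-0.3,1,0,0,0,0.65, 0.4,-0.4,3.5,0,0,0,0.65, 0.4,-0.4,5.6,0,0,0,0.65, 0.4,-0.4,7.1,0,0,0,0.65, 0.4,-0.4,7.8,0,0,0,0.65, 0.4,-0.4,7.8,0,0,0,0.65]'; python3 -m handwheel '[0,0,0,0,0,0,0.2,0,0,0,0,0,0,0.2,0,0,0,0,0,0,0.2,0,0,0,0,0,0,0.2,0,0,0,0,0,0,0.2]' 25; python3 -m handwheel '[0,0,-0.5,0,0,0,0.2, 0,0,-2,0,0,0,0.2, 0,0,-5,0,0,0,0.2, 0,0,-8,0,0,0,0.2,0,0,-9,0,0,0,0.2,0,0,-9,0,0,0,0.2]';python3 go.py 520 -177 120 3.065
```

```text
time: 19.92
tool_pos: [475.7, -404.5, 43.9]
tcp_rot: [[-0.988, -0.155, -0.0], [-0.155, 0.988, 0.0], [0.0, 0.0, -1.0]]
force: [-0.3, 1.1, -0.5]
width: 59.5
time: 20.55
tool_pos: [475.9, -404.8, 44.6]
tcp_rot: [[-0.988, -0.155, 0.0], [-0.155, 0.988, -0.0], [-0.0, -0.0, -1.0]]
force: [-0.4, 1.3, 3.5]
width: 29.8
time: 21.3
tool_pos: [475.9, -405.0, 134.8]
tcp_rot: [[-0.988, -0.155, 0.001], [-0.155, 0.988, -0.001], [-0.001, -0.001, -1.0]]
force: [0.4, 0.4, -1.7]
width: 29.7
t 21.3 tcp [ 475.9 -405.   134.8] yaw -2.986 tilt [ 0.0008 -0.0011] F [ 0.4  0.4 -1.7] w 29.7 q6 -2.62
shift cm [-7.88 21.84  1.46] rotvec [-0.001  0.001  0.232]
```

```bash
python3 -m handwheel '[-0.5,1.3,0,0,0,0.02,0.2, -1.8,5,0.2,0,0,0.06,0.2, -3.2,9,0.5,0,0,0.1,0.2, -4.7,13,0.8,0,0,0.14,0.2, -6.2,17,1.1,0,0,0.18,0.2, -7.4,20.4,1.4,0,0,0.22,0.2, -7.9,21.8,1.4,0,0,0.23,0.2, -7.9,21.8,1.4,0,0,0.23,0.2]';python3 -m handwheel '[0,0,0,0,0,0,0.2]';python3 go.py 520 -177 38 3.065
```

```text
time: 22.3
tool_pos: [519.7, -176.6, 119.4]
tcp_rot: [[-0.997, 0.073, -0.001], [0.073, 0.997, 0.0], [0.001, 0.0, -1.0]]
force: [-0.1, 0.0, -1.3]
width: 29.8
time: 22.42
tool_pos: [520.0, -178.3, 120.1]
tcp_rot: [[-0.997, 0.075, -0.0], [0.075, 0.997, -0.001], [0.0, -0.001, -1.0]]
force: [-0.0, -0.4, -1.3]
width: 30.2
t 22.43 tcp [ 520.  -178.3  120.1] yaw 3.066 tilt [-0.     -0.0006] F [-0.  -0.4 -1.3] w 30.2 q6 -2.05
shift cm [0.01 0.13 8.21] rotvec [-0.001  0.     0.001]
```

```bash
python3 -m handwheel '[0,0.1,1,0,0,0,0.2, 0,0.2,3.2,0,0,0,0.2, 0,0.2,5.5,0,0,0,0.2, 0,0.2,7.4,0,0,0,0.2, 0,0.2,8.1,0,0,0,0.2, 0,0.2,8.1,0,0,0,0.2, 0,0.2,8.1,0,0,0,0.2]';python3 go.py 520 -177 36.8 3.065
```

```text
time: 23.3
tool_pos: [520.9, -175.5, 40.1]
tcp_rot: [[-0.997, 0.075, 0.001], [0.075, 0.997, -0.001], [-0.002, -0.001, -1.0]]
force: [0.4, -0.1, -1.2]
width: 29.4
t 23.3 tcp [ 520.9 -175.5   40.1] yaw 3.067 tilt [ 0.0015 -0.0009] F [ 0.4 -0.1 -1.2] w 29.4 q6 -2.04
shift cm [ 0.08 -0.15  0.33] rotvec [-0.001  0.002  0.002]
```

```bash
python3 -m handwheel '[0.1,-0.1,0.15,0,0,0,0.2, 0.1,-0.1,0.3,0,0,0,0.2, 0.1,-0.1,0.3,0,0,0,0.2]'; python3 -m handwheel '[0,0,0,0,0,0,0.6,0,0,0,0,0,0,0.6,0,0,0,0,0,0,0.6, 0,0,-1,0,0,0,0.65, 0,0,-4,0,0,0,0.65, 0,0,-7,0,0,0,0.65, 0,0,-8.3,0,0,0,0.65, 0,0,-8.3,0,0,0,0.65]';python3 go.py 463.3 -327.1 120 3.3
```

```text
time: 23.68
tool_pos: [519.5, -176.3, 36.6]
tcp_rot: [[-0.997, 0.075, 0.001], [0.075, 0.997, -0.001], [-0.001, -0.0, -1.0]]
force: [0.1, -0.6, -0.3]
width: 29.8
time: 24.68
tool_pos: [519.7, -176.4, 120.1]
tcp_rot: [[-0.997, 0.075, 0.002], [0.075, 0.997, -0.001], [-0.002, -0.001, -1.0]]
force: [-0.1, 0.7, 0.1]
width: 59.7
t 24.68 tcp [ 519.7 -176.4  120.1] yaw 3.067 tilt [ 0.0018 -0.0011] F [-0.1  0.7  0.1] w 59.7 q6 -2.04
shift cm [  4.5  -15.45   0.02] rotvec [-0.001  0.002 -0.233]
```

```bash
python3 -m handwheel '[0.4,-1.3,0,0,0,-0.02,0.65, 1.4,-4.5,0,0,0,-0.06,0.65, 2.4,-8,0,0,0,-0.1,0.65, 3.4,-11.5,0,0,0,-0.16,0.65, 4.2,-14.4,0,0,0,-0.2,0.65, 4.5,-15.4,0,0,0,-0.23,0.65, 4.5,-15.4,0,0,0,-0.23,0.65, 4.5,-15.4,0,0,0,-0.23,0.65]';python3 go.py 463.3 -327.1 44 3.3
python3 - <<'E'
from h import *
from cell import grab_frame
f=grab_frame("top");pickle.dump(f,open("t3.pkl","wb"))
g=grab_frame("scene")
out=np.vstack([cv2.resize(f["image"][140:270,100:440,::-1],(700,268)),cv2.resize(g["image"][140:250,110:400,::-1],(700,266),interpolation=cv2.INTER_CUBIC)])
cv2.imwrite("pics/d.png",out)
E
```

```text
time: 25.68
tool_pos: [462.5, -325.3, 118.3]
tcp_rot: [[-0.988, -0.154, -0.001], [-0.154, 0.988, 0.001], [0.001, 0.002, -1.0]]
force: [0.2, 0.4, 0.5]
width: 59.8
t 25.68 tcp [ 462.5 -325.3  118.3] yaw -2.987 tilt [-0.0011  0.0015] F [0.2 0.4 0.5] w 59.8 q6 -2.55
shift cm [-0.05 -0.2   7.43] rotvec [ 0.002 -0.001 -0.003]
```

View pics/d.png

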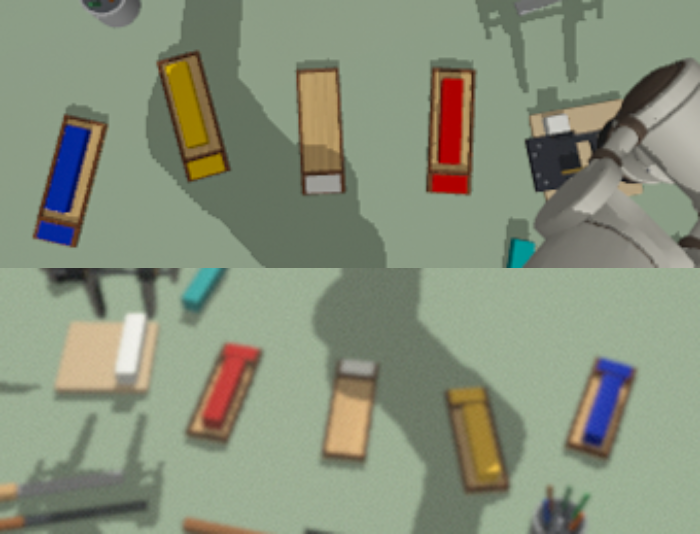

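Red (450,120), yellow (185,105) and blue (68,170) all lie in their own trays. White is still on the shelf at (130,348) in the scene half, and its tray (320,125) is clear. I'll grasp white and refit its tray.

```bash
python3 -m handwheel '[0,-0.1,1,0,0,0,0.65, 0,-0.2,3.2,0,0,0,0.65, 0,-0.2,5.3,0,0,0,0.65, 0,-0.2,6.8,0,0,0,0.65, 0,-0.2,7.5,0,0,0,0.65, 0,-0.2,7.5,0,0,0,0.65]'; python3 -m handwheel '[0,0,0,0,0,0,0.2,0,0,0,0,0,0,0.2,0,0,0,0,0,0,0.2,0,0,0,0,0,0,0.2,0,0,0,0,0,0,0.2]' 25; python3 -m handwheel '[0,0,-0.5,0,0,0,0.2, 0,0,-2,0,0,0,0.2, 0,0,-5,0,0,0,0.2, 0,0,-8,0,0,0,0.2,0,0,-9,0,0,0,0.2,0,0,-9,0,0,0,0.2]'; python3 - <<'E'
from h import *
f=pickle.load(open("t3.pkl","rb"))
h,s,v=hsv(f)
for t in(12,18,24):
    m=cmask(f,"wood")|((s<t)&(v>140))
    m=near(f,m,(516,8),8,40);m=cv2.morphologyEx(m.astype(np.uint8),cv2.MORPH_CLOSE,np.ones((5,5)))
    print(fit(f,m.astype(float),[520,9,.02],TRAY))
E
python3 go.py 521 9.5 120 3.172
```

```text
time: 26.52
tool_pos: [463.0, -328.0, 43.9]
tcp_rot: [[-0.988, -0.155, -0.0], [-0.155, 0.988, 0.0], [0.0, 0.001, -1.0]]
force: [-0.7, -0.1, -0.2]
width: 60.1
time: 27.15
tool_pos: [463.3, -328.5, 44.6]
tcp_rot: [[-0.988, -0.155, 0.0], [-0.155, 0.988, -0.001], [-0.0, -0.001, -1.0]]
force: [-0.8, -0.3, 2.0]
width: 29.8
time: 27.9
tool_pos: [463.3, -328.4, 134.7]
tcp_rot: [[-0.988, -0.155, 0.001], [-0.155, 0.988, -0.001], [-0.001, -0.001, -1.0]]
force: [-0.5, 0.4, -3.0]
width: 29.8
(array([5.24745656e+02, 9.62060846e+00, 3.23491436e-02]), np.float64(58.588235294117645), np.float64(1269.0))
(array([5.24745656e+02, 9.62060846e+00, 3.23491436e-02]), np.float64(58.588235294117645), np.float64(1269.0))
(array([5.24745656e+02, 9.62060846e+00, 3.23491436e-02]), np.float64(56.588235294117645), np.float64(1271.0))
t 27.9 tcp [ 463.3 -328.4  134.7] yaw -2.986 tilt [ 0.0008 -0.0008] F [-0.5  0.4 -3. ] w 29.8 q6 -2.56
shift cm [-10.93  32.49   1.45] rotvec [-0.001  0.001  0.125]
```

```bash
python3 -m handwheel '[-0.6,1.7,0,0,0,0.01,0.2, -2.3,6.5,0.2,0,0,0.03,0.2, -4.2,12,0.5,0,0,0.05,0.2, -6.1,17.5,0.8,0,0,0.07,0.2, -8,23,1.1,0,0,0.09,0.2, -9.9,28.5,1.4,0,0,0.11,0.2, -10.9,31.6,1.4,0,0,0.12,0.2, -11.1,32.5,1.4,0,0,0.125,0.2]';python3 -m handwheel '[0,0,0,0,0,0,0.2,0,0,0,0,0,0,0.2]';python3 go.py 523 9.6 38 3.174
```

```text
time: 28.9
tool_pos: [521.0, 12.9, 118.7]
tcp_rot: [[-0.999, -0.033, -0.003], [-0.033, 0.999, 0.001], [0.003, 0.001, -1.0]]
force: [0.2, -1.0, -2.3]
width: 29.5
time: 29.15
tool_pos: [522.2, 9.1, 119.9]
tcp_rot: [[-1.0, -0.029, -0.001], [-0.029, 1.0, -0.0], [0.001, -0.0, -1.0]]
force: [-0.5, 0.1, -2.2]
width: 29.9
t 29.15 tcp [522.2   9.1 119.9] yaw -3.113 tilt [-0.0006 -0.0003] F [-0.5  0.1 -2.2] w 29.9 q6 -1.81
shift cm [-0.09  0.05  8.19] rotvec [-0.    -0.001 -0.003]
```

```bash
python3 -m handwheel '[-0.1,0,1,0,0,0,0.2, -0.1,0,3.2,0,0,0,0.2, -0.1,0,5.5,0,0,0,0.2, -0.1,0,7.4,0,0,0,0.2, -0.1,0,8.1,0,0,0,0.2, -0.1,0,8.1,0,0,0,0.2, -0.1,0,8.1,0,0,0,0.2]';python3 go.py 523 9.6 36.8 3.174
```

```text
time: 30.02
tool_pos: [524.2, 9.8, 40.0]
tcp_rot: [[-1.0, -0.03, 0.002], [-0.03, 1.0, -0.0], [-0.002, -0.0, -1.0]]
force: [-0.2, -0.6, -3.4]
width: 29.7
t 30.02 tcp [524.2   9.8  40. ] yaw -3.112 tilt [ 0.0015 -0.0003] F [-0.2 -0.6 -3.4] w 29.7 q6 -1.81
shift cm [ 0.13 -0.01  0.32] rotvec [-0.     0.002 -0.003]
```

Release, lift, then clear back toward the shelf and check.

```bash
python3 -m handwheel '[0.1,0,0.15,0,0,0,0.2, 0.1,0,0.3,0,0,0,0.2, 0.1,0,0.3,0,0,0,0.2]'; python3 -m handwheel '[0,0,0,0,0,0,0.6,0,0,0,0,0,0,0.6,0,0,0,0,0,0,0.6, 0,0,-1,0,0,0,0.65, 0,0,-4,0,0,0,0.65, 0,0,-8,0,0,0,0.65, 0,0,-11,0,0,0,0.65, 0,0,-12,0,0,0,0.65]'; python3 -m handwheel '[0.5,-2,0,0,0,0,0.65, 1.5,-7,0,0,0,0,0.65, 2.5,-12,0,0,0,0,0.65, 3.5,-17,0,0,0,0,0.65, 4.5,-22,0,0,0,0,0.65, 5.5,-27,0,0,0,0,0.65, 6,-30,0,0,0,0,0.65, 6,-30,0,0,0,0,0.65]'; python3 go.py
python3 - <<'E'
from h import *
from cell import grab_frame
f=grab_frame("top");g=grab_frame("scene");f0=pickle.load(open("top0.pkl","rb"))
h,s,v=hsv(f)
for c,u,a in("red",(520,-177),-.077),("white",(523,9.6),.032),("yellow",(548.5,193.2),.252),("blue",(461.2,359.6),-.242):
    m=cmask(f,c) if c!="white" else (s<22)&(v>125)
    S_=sil(f,box((*u,a),-71,71,32,4,30),m.shape)>.5     # pocket region, excludes tile
    p,e,k=fit(f,(m&S_).astype(float),[*u,a],BAR(4));d=np.array([[np.cos(a),np.sin(a)],[-np.sin(a),np.cos(a)]])@(p[:2]-u)
    print(c,"offset along/across pocket mm",d.round(1),"dyaw",round(p[2]-a,3),round(e),k)
out=np.vstack([cv2.resize(f["image"][90:270,100:440,::-1],(640,339)),cv2.resize(g["image"][140:260,110:400,::-1],(640,261),interpolation=cv2.INTER_CUBIC)])
cv2.imwrite("pics/e.png",out)
E
```

```text
time: 30.4
tool_pos: [522.8, 10.0, 36.6]
tcp_rot: [[-1.0, -0.03, 0.001], [-0.03, 1.0, -0.0], [-0.001, -0.0, -1.0]]
force: [-0.6, 0.1, 0.1]
width: 29.9
time: 31.4
tool_pos: [523.9, 9.8, 158.9]
tcp_rot: [[-1.0, -0.03, 0.004], [-0.03, 1.0, -0.001], [-0.004, -0.001, -1.0]]
force: [-0.7, -0.6, 0.6]
width: 59.9
time: 32.4
tool_pos: [470.8, -293.0, 155.3]
tcp_rot: [[-1.0, -0.027, -0.001], [-0.027, 1.0, 0.001], [0.001, 0.001, -1.0]]
force: [0.4, 0.2, 0.2]
width: 59.9
t 32.4 tcp [ 470.8 -293.   155.3] yaw -3.114 tilt [-0.001   0.0009] F [0.4 0.2 0.2] w 59.9 q6 -2.37
red offset along/across pocket mm [-2.7  2.9] dyaw -0.0 63 434.0
white offset along/across pocket mm [-1.3  2.3] dyaw -0.005 38 411.0
yellow offset along/across pocket mm [1.6 2.7] dyaw 0.021 39 466.0
blue offset along/across pocket mm [0.7 4.9] dyaw -0.002 70 506.0
```

View pics/e.png

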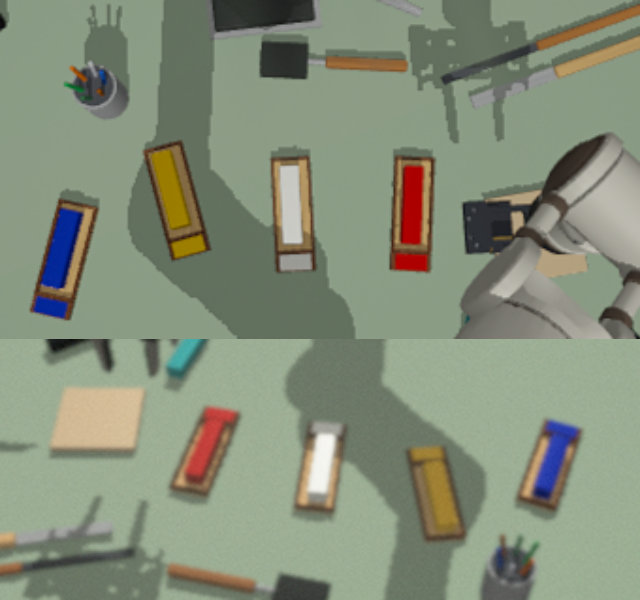

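All four bars lie flat in their own trays: blue (65,250), yellow (173,195), white (290,205), red (412,205). The pot (100,90) and paddle (330,62) are where they were, the shelf is empty, and the gripper is clear.

```bash
python3 -c "
from cell import hand_in
hand_in()"
```

```text
the job is handed in; nothing more can be done
```

All four bars are in the trays of their own colour, and the job is handed in. I moved blue and yellow off the pile first, then red and white, and finished at about 32 s of the 115 s allowed.

- **Placing:** the last pictures from both cameras show every bar flat in its pocket. Their centres are 2.3–4.9 mm off the pocket centre line, against 11 mm of room each side. Blue is the furthest off. They are turned from the pocket by at most 0.02 rad, and I never turned a bar over.
- **Bystanders:** the pot and paddle look unmoved, judged by eye only. I did not measure their positions.
- **Forces:** the readings at the end of each move stayed below about 4 N. The gripper was empty and clear at hand-in.
- **Disagreement:** the white tray's position differed by about 8 mm between the first fit and the refit (x = 517 and 525). I aimed at 523, and the final check shows the bar inside the pocket.

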